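# Take the rock out of the tyre truer

## Task

The little tyre truing machine rocks on its pine plinth because one corner of its bedplate has nothing firm under it. Press down on the corners of the bedplate with a fingertip, one after another, until you find the one that dips, then press the brass shim tab at that same corner down flat so that it stays there, and press that corner once more, just as firmly, to prove that it now stands on its shim and no longer dips. Leave the other three shims standing up, do not lift or shove the machine, and leave the loose things around it where they lie.

Things in the scene. Friction and masses are not known exactly. Their poses are not given: they have to be found in the camera images.
- bedplate: tyre truing machine, loose, 0.9 kg: aluminium bedplate 130 (x) by 200 (y) by 8 mm, motor, drum and slide on its middle (|x| under 43, |y| under 66 mm, up to 41 mm above it; a feed wheel reaches x -64 at y +20), corners bare. Origin: centre of its underside, 22 mm above the table. Rests level on a cork pad and a hidden disc at each corner; one disc, at any corner, is 3 mm too thin
- plinth: the fixed pine board under the machine, 240 (x) by 320 (y) by 12 mm. Origin: centre of its underside, on the table; axes parallel to the bedplate's, x away from the robot, y to the left. A cork pad 30 x 42 x 10 mm lies on its middle
- corner_nl (a point): point on the bedplate's top at its near left corner (bedplate x -52, y +85 mm), 13 to 15 mm in from the edges, where to press to try it; 30 mm above the table at rest. The rocking corner dips 3 to 4 mm under a push of 3 to 6 N (the plate tips about 0.04 rad) and comes back when let go: 6 to 10 N tells; a sound corner, or one with its shim flat, gives about 1 mm or less
- corner_nr (a point): point on the bedplate's top at its near right corner (bedplate x -52, y -85 mm), 13 to 15 mm in from the edges, where to press to try it; 30 mm above the table at rest. The rocking corner dips 3 to 4 mm under a push of 3 to 6 N (the plate tips about 0.04 rad) and comes back when let go: 6 to 10 N tells; a sound corner, or one with its shim flat, gives about 1 mm or less
- corner_fl (a point): point on the bedplate's top at its far left corner (bedplate x +52, y +85 mm), 13 to 15 mm in from the edges, where to press to try it; 30 mm above the table at rest. The rocking corner dips 3 to 4 mm under a push of 3 to 6 N (the plate tips about 0.04 rad) and comes back when let go: 6 to 10 N tells; a sound corner, or one with its shim flat, gives about 1 mm or less
- corner_fr (a point): point on the bedplate's top at its far right corner (bedplate x +52, y -85 mm), 13 to 15 mm in from the edges, where to press to try it; 30 mm above the table at rest. The rocking corner dips 3 to 4 mm under a push of 3 to 6 N (the plate tips about 0.04 rad) and comes back when let go: 6 to 10 N tells; a sound corner, or one with its shim flat, gives about 1 mm or less
- shim_nl: near left brass rocker shim: a strip 22 mm wide and 3 thick on a stiff pin (its origin, along x) at plinth x -50, y +107, 19.5 mm above the table. Thumb tab 42 mm outwards (+y), tongue 11 mm inwards, under the plate's edge. At first the tab stands 0.60 to 0.75 rad up; 6 to 12 N down near its end turns it flat (end of travel: level, its top 21 mm above the table); it stays where left
- shim_nl_tab (a point): point on the top face of the near left shim's thumb tab, 34 mm out from its pin, on the middle of its width, where to press it; it moves with the tab (about 40 to 45 mm above the table at the start, 21 mm when flat)
- shim_nr: near right brass rocker shim: a strip 22 mm wide and 3 thick on a stiff pin (its origin, along x) at plinth x -50, y -107, 19.5 mm above the table. Thumb tab 42 mm outwards (-y), tongue 11 mm inwards, under the plate's edge. At first the tab stands 0.60 to 0.75 rad up; 6 to 12 N down near its end turns it flat (end of travel: level, its top 21 mm above the table); it stays where left
- shim_nr_tab (a point): point on the top face of the near right shim's thumb tab, 34 mm out from its pin, on the middle of its width, where to press it; it moves with the tab (about 40 to 45 mm above the table at the start, 21 mm when flat)
- shim_fl: far left brass rocker shim: a strip 22 mm wide and 3 thick on a stiff pin (its origin, along x) at plinth x +50, y +107, 19.5 mm above the table. Thumb tab 42 mm outwards (+y), tongue 11 mm inwards, under the plate's edge. At first the tab stands 0.60 to 0.75 rad up; 6 to 12 N down near its end turns it flat (end of travel: level, its top 21 mm above the table); it stays where left
- shim_fl_tab (a point): point on the top face of the far left shim's thumb tab, 34 mm out from its pin, on the middle of its width, where to press it; it moves with the tab (about 40 to 45 mm above the table at the start, 21 mm when flat)
- shim_fr: far right brass rocker shim: a strip 22 mm wide and 3 thick on a stiff pin (its origin, along x) at plinth x +50, y -107, 19.5 mm above the table. Thumb tab 42 mm outwards (-y), tongue 11 mm inwards, under the plate's edge. At first the tab stands 0.60 to 0.75 rad up; 6 to 12 N down near its end turns it flat (end of travel: level, its top 21 mm above the table); it stays where left
- shim_fr_tab (a point): point on the top face of the far right shim's thumb tab, 34 mm out from its pin, on the middle of its width, where to press it; it moves with the tab (about 40 to 45 mm above the table at the start, 21 mm when flat)
- car_body: faded white resin car body, 176 x 70 x 44 mm, loose, to be left alone; origin centre of its underside
- tyre_gauge: stepped steel tyre gauge, 22 mm (x) by 110 mm (y) by 4 mm, lying loose on the near strip of the plinth, to be left alone; origin centre of its underside
- bumper_bar: bent chrome bumper bar, about 125 mm long (y) and 7 mm thick, lying loose on the far strip of the plinth, to be left alone; origin near its middle, at its underside
- brush_holder: black rubber brush pad holder, 50 x 80 x 24 mm, loose, to be left alone; origin centre of its underside
- tyre_jar: amber glass jar with a brass lid, 60 mm across, 85 mm high, loose, to be left alone; origin centre of its underside
- screwdriver: red-handled screwdriver 170 mm long, lying loose, to be left alone
Not all that is in view belongs to the job. Of the things like the bedplate, leave any that is red; of the rest the smaller one is meant.

How it is judged (in metres and radians):
On the way, in this order (a step that is already met when the one before it is completed fails the run):
1. the rocking corner is found: it dips under a fingertip pressed on the bedplate (contact force between the fingers and bedplate above 1 N and angle between bedplate's own z axis and vertical above 0.025 rad), for 0.05 s.
2. one shim is pressed flat, the others still stand up (((angle between shim_nl's own z axis and vertical below 0.07 rad and angle between each of shim_nr, shim_fl, shim_fr's own z axis and vertical above 0.45 rad) or (angle between shim_nr's own z axis and vertical below 0.07 rad and angle between each of shim_nl, shim_fl, shim_fr's own z axis and vertical above 0.45 rad) or (angle between shim_fl's own z axis and vertical below 0.07 rad and angle between each of shim_nl, shim_nr, shim_fr's own z axis and vertical above 0.45 rad) or (angle between shim_fr's own z axis and vertical below 0.07 rad and angle between each of shim_nl, shim_nr, shim_fl's own z axis and vertical above 0.45 rad))), for 0.2 s.
3. the corner of that shim is pressed again, and now the shim bears it and the plate does not rock (contact force between the fingers and bedplate above 3 N and angle between bedplate's own z axis and vertical below 0.025 rad and ((angle between shim_nl's own z axis and vertical below 0.07 rad and angle between each of shim_nr, shim_fl, shim_fr's own z axis and vertical above 0.45 rad and contact force between shim_nl and bedplate above 0.5 N and horizontal distance between the grasp point and corner_nl below 0.05 m) or (angle between shim_nr's own z axis and vertical below 0.07 rad and angle between each of shim_nl, shim_fl, shim_fr's own z axis and vertical above 0.45 rad and contact force between shim_nr and bedplate above 0.5 N and horizontal distance between the grasp point and corner_nr below 0.05 m) or (angle between shim_fl's own z axis and vertical below 0.07 rad and angle between each of shim_nl, shim_nr, shim_fr's own z axis and vertical above 0.45 rad and contact force between shim_fl and bedplate above 0.5 N and horizontal distance between the grasp point and corner_fl below 0.05 m) or (angle between shim_fr's own z axis and vertical below 0.07 rad and angle between each of shim_nl, shim_nr, shim_fl's own z axis and vertical above 0.45 rad and contact force between shim_fr and bedplate above 0.5 N and horizontal distance between the grasp point and corner_fr below 0.05 m))), for 0.05 s.
At the end, for the whole second after the job is handed in: the shim at the corner that rocked lies flat (within 0.07 rad), the other three still stand up by more than 0.45 rad, and the machine rests level (within 0.015 rad) in its place on the plinth (within 12 mm) (((angle between shim_nl's own z axis and vertical below 0.07 rad and angle between each of shim_nr, shim_fl, shim_fr's own z axis and vertical above 0.45 rad) or (angle between shim_nr's own z axis and vertical below 0.07 rad and angle between each of shim_nl, shim_fl, shim_fr's own z axis and vertical above 0.45 rad) or (angle between shim_fl's own z axis and vertical below 0.07 rad and angle between each of shim_nl, shim_nr, shim_fr's own z axis and vertical above 0.45 rad) or (angle between shim_fr's own z axis and vertical below 0.07 rad and angle between each of shim_nl, shim_nr, shim_fl's own z axis and vertical above 0.45 rad)) and angle between bedplate's own z axis and vertical below 0.015 rad and z of bedplate in the frame of plinth below 0.025 m and horizontal distance between bedplate and plinth below 0.012 m and linear speed of bedplate below 0.01 m/s); the robot touches nothing.
It fails at once if more than one shim is pressed down (below 0.45 rad) (angle between each of shim_nl, shim_nr's own z axis and vertical below 0.45 rad or angle between each of shim_nl, shim_fl's own z axis and vertical below 0.45 rad or angle between each of shim_nl, shim_fr's own z axis and vertical below 0.45 rad or angle between each of shim_nr, shim_fl's own z axis and vertical below 0.45 rad or angle between each of shim_nr, shim_fr's own z axis and vertical below 0.45 rad or angle between each of shim_fl, shim_fr's own z axis and vertical below 0.45 rad).
It fails at once if the machine is lifted (its middle 10 mm or more above its rest, or tipped over 0.15 rad) (z of bedplate in the frame of plinth above 0.032 m or angle between bedplate's own z axis and vertical above 0.15 rad).
It fails at once if the machine is shoved more than 15 mm (horizontal distance between bedplate and plinth above 0.015 m).
It fails at once if a loose thing around the machine is moved by more than 20 mm (distance of any of car_body, tyre_gauge, bumper_bar, brush_holder, tyre_jar, screwdriver from where it was at the start of the episode above 0.02 m).
It also fails if it takes over 58 s, if anything falls off the work surface, if the arm or the gripper's body presses on something with over 40 N, if the wrist force passes 120 N, or if a joint passes its speed limit or range.

## Robot

A 7-joint arm with a two-finger parallel gripper is mounted at the origin on the work surface. World frame = base frame: x ahead of the robot, y to its left, z up, the work surface at z = 0. Lengths are in mm, angles in rad, forces in N, time in s.
With the tool pointing down it reaches from about 400 to 875 mm from the base axis. Payload 4.4 kg.
Tool frame: the origin (TCP) lies midway between the tips of the shut fingers; the grasp point (between the pads) lies ctrl.grip_depth behind it (ctrl.grip_depth is the distance from the TCP to the grasp point, in mm); z points along the fingers, y is the line along which they close (so a half turn about z gives the same grasp; the last joint's range is limited). The gripper opens to 85 mm and grips with 20 to 120 N. Pads are 22 mm wide; open, the fingers measure 114 mm over their backs; the gripper's body (76 mm by 85 mm) begins 54 mm behind the grasp point. The pads swing forward as they close: fully open they stand 13 mm farther back than shut.
Start: joints at [-1.352, 0.628, 0.038, 1.517, -0.027, 0.996, -0.02], TCP at [182.603, 623.838, 231.313] pointing down, gripper open.
Joint ranges: [-3.06, 3.06], [-0.37, 2.12], [-1.25, 1.32], [0.18, 2.47], [-1.1, 4.24], [0.23, 1.98], [-2.94, 2.94]. Speed limits (rad/s): [2.57, 2.57, 3.14, 3.14, 3.14, 3.14, 3.14].

## Interface

Orientations are given as [roll, pitch, yaw] about the fixed x, y, z axes, in that order (R = Rz(yaw) Ry(pitch) Rx(roll)).
In Python, from cell import ctrl gives the robot as it stands.
- The arm moves only by the tool carry_out, never from a script. Its argument "deltas" is one flat list of numbers, 7 for each row, row after row: the turn, a rotation vector about the tool's x, y, z in degrees, then the shift along the tool's x, y, z in m, then the closure, from -1 (fully open) to 1 (shut). In form: [wx, wy, wz, dx, dy, dz, claw, wx, wy, wz, dx, dy, dz, claw, ...]. A call has 1 to 12 rows; each row shifts and turns the commanded pose from where the row before left it, along the tool's axes as they then stand; what a row does not reach is not made up. A row lasts 1/8 s, in which the tool goes at most 62.5 mm and 10.7 degrees, less where a joint would pass 70% of its speed; a pose out of reach is approached as far as the arm can. A call with a gripper value outside its range is refused whole. The fingers move at their own pace and stop on an object; the grip force is fixed at half the most. Time passes only in rows, so rows that do not move let the fingers close. It gives the time, the measured TCP pose, the force, the opening and the grip force at its end, in the units of the state.
- ctrl.read_state(): the state, without advancing time (a new reading comes with each control period).
- ctrl.get_image(name): name is "scene" or "side" or "wrist"; returns the picture (400x640x3 uint8, red, green, blue); there is no depth.
- ctrl.calibration(name): a dict with "mtx" (3x3 intrinsics, pixels), "R" (3x3) and "t" (3): a world point X has camera coordinates R X + t. Camera axes: x right, y down, z forward; pixel columns grow to the right and rows downward; lengths in mm; the calibration is good to about 2 mm. A picture is of the moment at which its call begins: read the wrist's pose just before it. calibration takes no time and is no camera call; for the wrist camera it gives the pose at the moment of the call.
- ctrl.finish_job(): hands the job in; it is judged then, once.
The state is a dict: "clock": time; "qpos": joint angles; "qd": joint speeds; "tau": joint torques, N m; "eef_pos": TCP position; "tool_rot": TCP orientation; "force": force on the tool from outside, world axes, zero at the start; "torque": the same for the moment, N m; "width": finger opening in mm; "gripper_force": force on a finger pad.
Only numpy, scipy, OpenCV 4.12 (cv2) and the standard library are available. Lean on these libraries where they do the work, as an engineer would, in place of code of your own. Each camera call takes 0.05 s, during which the arm holds its last target. There are 200 camera calls.

## Working session

There is one attempt and no reset: what is moved stays moved. The work goes in short steps, Python scripts to look and compute and a tool call to move; the robot and the scene stay as the last step left them, time stands still between calls to the robot, and variables do not carry over. Pictures are saved under pics/ and viewed, at most 10 in all, crops included, and the job is handed in when it is done.

Besides the shell and the picture viewer there is one more tool, called after "Emit:" as name(argument=value, ...) on one line, values as JSON. carry_out: Moves the arm, as the interface text tells. Its arguments: {"type":"object","properties":{"deltas":{"type":"array"}},"required":["deltas"]}

```bash
mkdir -p pics; python3 - <<'E'
from cell import ctrl
import cv2,numpy as np
s=ctrl.read_state();print(s, ctrl.grip_depth)
a=[]
for n in ("scene","side"):
    im=ctrl.get_image(n)[:,:,::-1];cv2.imwrite(f"pics/{n}.png",im)
    c=ctrl.calibration(n);print(n,np.round(c["mtx"],1).tolist(),np.round(c["R"],3).tolist(),np.round(c["t"]).tolist())
E
```

```text
{'clock': 0.0, 'qpos': array([-1.35180673,  0.62938189,  0.03842397,  1.5183795 , -0.02701501,
        0.99628605, -0.01999211]), 'qd': array([ 0.00131729,  0.00034989, -0.00032725, -0.00198756, -0.00201518,
        0.0017896 ,  0.00125628]), 'tau': array([-1.84781607e-04, -5.63406944e+01,  1.22622807e+00, -1.93447387e+01,
        1.09674680e-02,  1.05470579e-02, -3.89561706e-06]), 'eef_pos': array([182.40198621, 623.22454805, 230.36189958]), 'tool_rot': array([-3.13965518e+00,  4.49576283e-06,  2.85681708e+00]), 'force': array([-0.17355306,  0.23053929, -1.09254686]), 'torque': array([ 0.00964996, -0.01737003,  0.06158368]), 'gripper_force': 0.0, 'width': 85.32063808905366} 18.700000000000003
scene [[411.8, 0.0, 316.9], [0.0, 411.8, 202.3], [0.0, 0.0, 1.0]] [[0.093, 0.996, -0.002], [0.832, -0.079, -0.549], [-0.547, 0.049, -0.836]] [-34.0, -354.0, 1401.0]
side [[436.5, 0.0, 321.6], [0.0, 436.5, 201.1], [0.0, 0.0, 1.0]] [[0.849, -0.528, -0.002], [-0.357, -0.57, -0.74], [0.39, 0.629, -0.673]] [-396.0, 189.0, 1413.0]
```

View pics/scene.png

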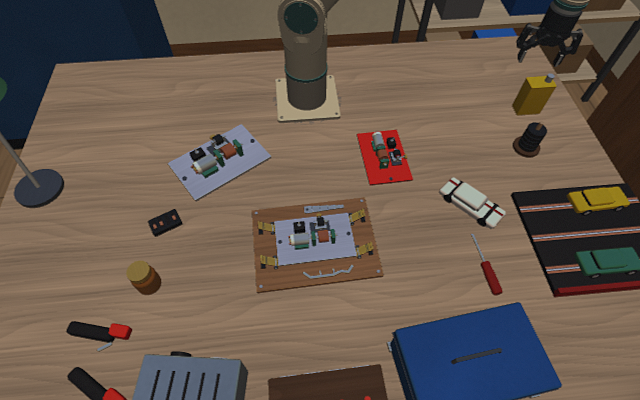

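View pics/side.png

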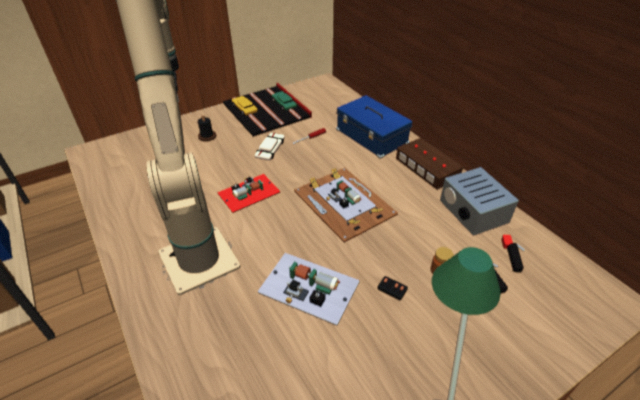

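The scene view shows three bedplate-like things: a large grey plate at (220,160), a red one at (385,157), and a smaller grey one on the pine plinth at (316,240). The last one is meant, since it is not red, is the smaller of the rest, and sits on the plinth with its four brass shims. I'll confirm it in a crop and measure it in both views.

```bash
cat > h.py <<'E'
from cell import ctrl
import cv2,numpy as np
def ray(n,uv,z,c=None):
    c=c or ctrl.calibration(n);K,R,t=c["mtx"],np.array(c["R"]),np.array(c["t"])
    o=-R.T@t; uv=np.atleast_2d(uv).astype(float)
    d=(R.T@np.linalg.inv(K)@np.c_[uv,np.ones(len(uv))].T).T
    return o+d*((z-o[2])/d[:,2])[:,None]
def tri(u1,u2,c1,c2):
    P=[np.array(c["mtx"])@np.c_[c["R"],c["t"]] for c in (c1,c2)]
    X=cv2.triangulatePoints(P[0],P[1],np.array(u1,float).T,np.array(u2,float).T);return (X[:3]/X[3]).T
E
python3 - <<'E'
from h import *
for n,(x0,y0,x1,y1) in (("scene",(235,180,400,305)),("side",(285,160,405,245))):
    im=cv2.imread(f"pics/{n}.png");hsv=cv2.cvtColor(im,cv2.COLOR_BGR2HSV)
    c=im[y0:y1,x0:x1];h=hsv[y0:y1,x0:x1]
    if n=="scene":cv2.imwrite("pics/crop.png",cv2.resize(c,None,fx=4.5,fy=4.5,interpolation=cv2.INTER_CUBIC))
    for nm,m,z in (("plate",(h[...,0]>105)&(h[...,0]<135)&(h[...,1]>15)&(h[...,2]>110),30),("plinth",None,12)):
        if m is None:
            print(n,"wood/table hsv",h[2,2],np.median(h[5:-5,5:-5].reshape(-1,3),0))
            m=cv2.inRange(h,(5,100,40),(16,255,150))>0
        m=cv2.morphologyEx(m.astype(np.uint8)*255,cv2.MORPH_CLOSE,np.ones((5,5)))
        k=max(cv2.findContours(m,0,1)[0],key=cv2.contourArea)
        hull=cv2.convexHull(k)
        for e in np.arange(1,15,.5):
            q=cv2.approxPolyDP(hull,e,True)
            if len(q)==4:break
        q=q[:,0]+[x0,y0]; X=ray(n,q,z)
        w=ray(n,hull[:,0]+[x0,y0],z)[:,:2].astype(np.float32);r=cv2.minAreaRect(w)
        print(n,nm,q.tolist(),np.round(X[:,:2]).tolist(),"mean",X.mean(0).round(1),"rect",np.round(r[0],1),np.round(r[1],1),round(r[2],1))
E
```

```text
scene plate [[342, 205], [355, 255], [275, 264], [275, 221]] [[459.0, 60.0], [612.0, 74.0], [618.0, -129.0], [493.0, -124.0]] mean [545.8 -30.   30. ] rect [534.9 -27.4] [163.9 210.7] 2.5
scene wood/table hsv [ 15  83 139] [ 14.  83. 128.]
scene plinth [[364, 197], [382, 276], [256, 291], [252, 210]] [[427.0, 128.0], [668.0, 135.0], [678.0, -180.0], [441.0, -188.0]] mean [553.3 -26.1  12. ] rect [554.9 -25.7] [243.8 319.7] 2.5
side plate [[316, 189], [342, 177], [373, 206], [347, 219]] [[484.0, 68.0], [606.0, 76.0], [608.0, -119.0], [493.0, -124.0]] mean [547.8 -24.7  30. ] rect [548.8 -23.6] [124.9 196.5] 3.2
side wood/table hsv [ 15 101 186] [ 15.  99. 183.]
side plinth [[397, 214], [344, 244], [295, 190], [310, 183]] [[668.0, -183.0], [428.0, -201.0], [425.0, 123.0], [494.0, 129.0]] mean [503.9 -33.   12. ] rect [538.7 -30.8] [244.1 324.7] 4.1
```

View pics/crop.png

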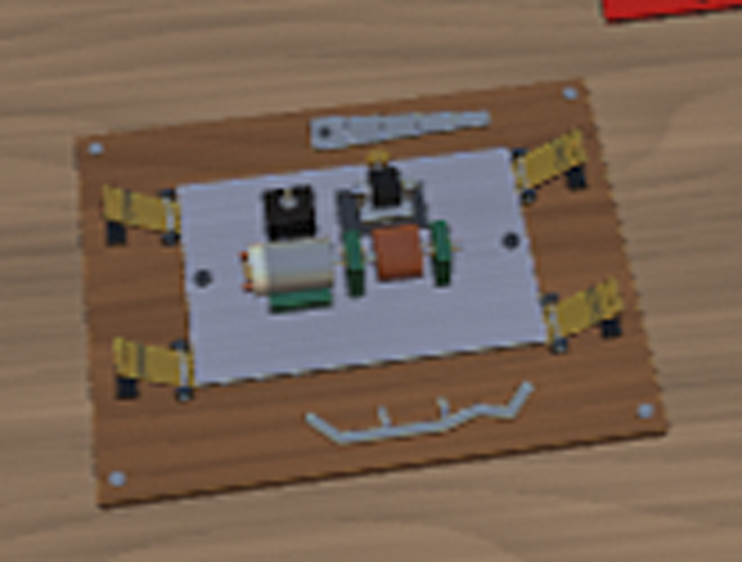

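The crop confirms it: the bare grey plate sits on pine with its corners at crop px NR (178,186), NL (510,150), FL (548,342) and FR (196,384). All four tabs stand up, with the gauge on the near strip and the bumper bar on the far strip. Next I fit the pose.

```bash
cat >> h.py <<'E'
from scipy.spatial.transform import Rotation as Ro
def fit(M,W):
    M=np.array(M,float);W=np.array(W)[:,:2];a=M-M.mean(0);b=W-W.mean(0)
    th=np.arctan2((a[:,0]*b[:,1]-a[:,1]*b[:,0]).sum(),(a*b).sum())
    R=np.array([[np.cos(th),-np.sin(th)],[np.sin(th),np.cos(th)]])
    c=W.mean(0)-R@M.mean(0);return c,th,np.linalg.norm(W-(M@R.T+c),axis=1)
def go(target):
    s=ctrl.read_state();R=Ro.from_euler("xyz",s["tool_rot"]).as_matrix()
    print("tcp",s["eef_pos"].round(1),"rot",s["tool_rot"].round(4),"F",s["force"].round(1),"t",s["clock"])
    for p in np.atleast_2d(target): print("->",np.round(p,1),"tool delta m",(R.T@(p-s["eef_pos"])/1000).round(4))
E
python3 - <<'E'
from h import *
cr=lambda p:np.array(p)/4.5+[235,180]-0.4
pl=[[-65,-100],[-65,100],[65,100],[65,-100]];pn=[[-120,-160],[-120,160],[120,160],[120,-160]]
up=cr([(178,186),(510,150),(548,342),(196,384)]);un=cr([(78,138),(585,80),(668,432),(100,506)])
print(fit(pl,ray("scene",up,30)));print(fit(pn,ray("scene",un,12)))
us=[[347,219],[316,189],[342,177],[373,206]]
print(fit(pl,ray("side",us,30)))
print("tri",tri(up,us,ctrl.calibration("scene"),ctrl.calibration("side")).round(1).tolist())
go([545,-27,230])
E
```

```text
(array([553.73657963, -24.58914617]), np.float64(0.03452366332922708), array([0.38450783, 1.05002639, 0.97329997, 1.06749376]))
(array([554.42869293, -24.56291088]), np.float64(0.04137394104885006), array([1.52349361, 1.35186692, 2.21128187, 1.88140889]))
(array([547.78087574, -24.71974578]), np.float64(0.0348492190776893), array([6.84694565, 6.88344388, 3.84066661, 8.70449728]))
tri [[492.4, -125.8, 30.9], [485.7, 72.2, 27.4], [610.4, 79.4, 24.3], [615.0, -117.9, 23.4]]
tcp [182.4 623.3 230.5] rot [-3.1399  0.      2.8568] F [ 0.7 -0.1 -0.7] t 0.1
-> [545 -27 230] tool delta m [-0.5307 -0.5222  0.0014]
```

Emit:
carry_out(deltas=[0,0,10,0,0,0,1,0,0,10,0,0,0,1,0,0,10,0,0,0,1,0,0,10,0,0,0,1,0,0,10,0,0,0,1,0,0,10,0,0,0,1,0,0,10,0,0,0,1,0,0,1.5,0,0,0,1])

```text
clock: 1.1
eef_pos: [182.3, 623.6, 230.7]
tool_rot: [3.142, 0.001, 1.609]
force: [-0.7, 0.1, 0.0]
width: -0.1
gripper_force: 0.0
```

Emit:
carry_out(deltas=[0,0,0,-0.05,0.03,0,1,0,0,0,-0.05,0.03,0,1,0,0,0,-0.05,0.03,0,1,0,0,0,-0.05,0.03,0,1,0,0,0,-0.055,0.025,0,1,0,0,0,-0.055,0.025,0,1,0,0,0,-0.055,0.025,0,1,0,0,0,-0.055,0.02,0,1,0,0,0,-0.055,0.02,0,1,0,0,0,-0.055,0.02,0,1,0,0,0,-0.055,0.02,0,1,0,0,0,-0.055,0.02,0,1])

```text
clock: 2.6
eef_pos: [502.3, -6.1, 231.4]
tool_rot: [3.141, -0.0, 1.612]
force: [0.1, 0.2, 0.1]
width: 0.2
gripper_force: 0.0
```

Emit:
carry_out(deltas=[0,0,0,0,0,0,1,0,0,0,0,0,0,1,0,0,0,0,0,0,1])

```text
clock: 2.98
eef_pos: [501.3, -2.7, 231.1]
tool_rot: [-3.141, -0.001, 1.612]
force: [-0.6, -0.3, -0.3]
width: -0.0
gripper_force: 0.0
```

```bash
python3 - <<'E'
from h import *
go([553.5,-24.6,230])
c=ctrl.calibration("wrist");im=ctrl.get_image("wrist")[:,:,::-1];cv2.imwrite("pics/w1.png",im)
np.savez("w1.npz",**{k:np.array(v) for k,v in c.items()})
E
```

```text
tcp [501.3  -2.7 231.1] rot [-3.1409e+00 -9.0000e-04  1.6124e+00] F [-0.6 -0.3 -0.3] t 2.975
-> [553.5 -24.6 230. ] tool delta m [-0.024   0.0513  0.0011]
```

View pics/w1.png

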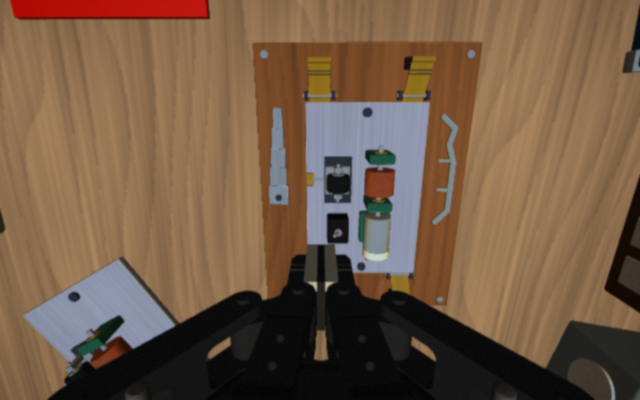

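The wrist view has +y up. The plate corners are at NL (306,102), FL (429,101) and FR (414,273). The plinth corners are at NL (252,43), FL (481,42) and FR (446,306). NR is hidden behind the fingers.

```bash
python3 - <<'E'
from h import *
c=dict(np.load("w1.npz"))
print(fit([[-65,100],[65,100],[65,-100]],ray("w",[[306,102],[429,101],[414,273]],30,c)))
print(fit([[-120,160],[120,160],[120,-160]],ray("w",[[252,43],[481,42],[446,306]],12,c)))
cr=lambda p:np.array(p)/4.5+[235,180]-0.4
print(tri(cr([(510,150),(548,342),(196,384)]),[[306,102],[429,101],[414,273]],ctrl.calibration("scene"),c).round(1).tolist())
C=np.array([553.5,-24.6]);th=.037
R=np.array([[np.cos(th),-np.sin(th)],[np.sin(th),np.cos(th)]])
for n,p in dict(nl=(-52,85),nr=(-52,-85),fl=(52,85),fr=(52,-85)).items():
    q=C+R@p;t=C+R@[np.sign(p[0])*50,np.sign(p[1])*135];print(n,q.round(1),"tab",t.round(1))
    go([*q,45])
E
```

```text
(array([551.04647786, -23.9375649 ]), np.float64(0.04633338703486737), array([1.23113694, 1.26874736, 0.37571703]))
(array([549.58754321, -24.94749693]), np.float64(0.044007518738333785), array([1.57587229, 1.01689148, 0.85035957]))
[[482.6, 73.4, 23.9], [611.9, 78.5, 24.4], [621.0, -121.6, 29.0]]
nl [498.4  58.4] tab [498.5 108.5]
tcp [501.3  -2.7 231.2] rot [-3.1410e+00 -8.0000e-04  1.6124e+00] F [ 0.9 -0.4 -0.2] t 3.025
-> [498.4  58.4  45. ] tool delta m [ 0.061  -0.0003  0.1862]
nr [ 504.7 -111.5] tab [ 508.5 -161.4]
tcp [501.3  -2.7 231.2] rot [-3.1410e+00 -8.0000e-04  1.6124e+00] F [ 0.9 -0.4 -0.2] t 3.025
-> [ 504.7 -111.5   45. ] tool delta m [-0.109  -0.0011  0.1861]
fl [602.3  62.3] tab [598.5 112.2]
tcp [501.3  -2.7 231.2] rot [-3.1410e+00 -8.0000e-04  1.6124e+00] F [ 0.9 -0.4 -0.2] t 3.025
-> [602.3  62.3  45. ] tool delta m [0.0606 0.1037 0.1862]
fr [ 608.6 -107.6] tab [ 608.5 -157.7]
tcp [501.3  -2.7 231.2] rot [-3.1410e+00 -8.0000e-04  1.6124e+00] F [ 0.9 -0.4 -0.2] t 3.025
-> [ 608.6 -107.6   45. ] tool delta m [-0.1094  0.1029  0.186 ]
```

Emit:
carry_out(deltas=[0,0,0,0.03,-0.001,0.04,1,0,0,0,0.031,-0.001,0.04,1,0,0,0,0,0,0.05,1,0,0,0,0,0,0.04,1,0,0,0,0,0,0.021,1,0,0,0,0,0,0,1,0,0,0,0,0,0,1])

```text
clock: 3.9
eef_pos: [497.9, 57.1, 41.1]
tool_rot: [3.141, -0.0, 1.61]
force: [0.7, -0.4, 0.3]
width: -0.0
gripper_force: 0.0
```

Emit:
carry_out(deltas=[0,0,0,0,0,0.005,1,0,0,0,0,0,0.003,1,0,0,0,0,0,0,1])

```text
clock: 4.28
eef_pos: [497.4, 56.5, 32.4]
tool_rot: [3.142, -0.0, 1.609]
force: [-1.0, -0.0, -0.2]
width: -0.1
gripper_force: 0.0
```

Emit:
carry_out(deltas=[0,0,0,0,0,0.002,1,0,0,0,0,0,0,1])

```text
clock: 4.53
eef_pos: [497.3, 56.4, 30.2]
tool_rot: [-3.141, -0.0, 1.609]
force: [-0.3, -0.4, 0.6]
width: -0.3
gripper_force: 0.0
```

Emit:
carry_out(deltas=[0,0,0,0,0,0.001,1,0,0,0,0,0,0,1])

```text
clock: 4.78
eef_pos: [497.4, 56.4, 30.1]
tool_rot: [3.141, -0.0, 1.609]
force: [-1.0, 0.1, 8.9]
width: 0.1
gripper_force: 4.5
```

Emit:
carry_out(deltas=[0,0,0,0,0,0.001,1,0,0,0,0,0,0,1])

```text
clock: 5.03
eef_pos: [497.4, 56.4, 30.0]
tool_rot: [3.141, -0.001, 1.608]
force: [-4.2, 0.1, 20.0]
width: -0.0
gripper_force: 9.7
```

Emit:
carry_out(deltas=[0,0,0,0,0,0.001,1,0,0,0,0,0,0,1])

```text
clock: 5.28
eef_pos: [497.5, 56.4, 29.9]
tool_rot: [3.14, -0.001, 1.608]
force: [-6.2, -0.5, 29.5]
width: 0.2
gripper_force: 15.0
```

NL is sound: about 29 N and no dip. Next is FL.

Emit:
carry_out(deltas=[0,0,0,0,0,-0.015,1,0,0,0,0.001,0.052,0,1,0,0,0,0,0.052,0,1,0,0,0,0,0,0,1,0,0,0,0,0,0.01,1,0,0,0,0,0,0,1])

```text
clock: 6.02
eef_pos: [598.7, 61.3, 31.0]
tool_rot: [-3.137, -0.0, 1.609]
force: [-0.0, -0.2, -1.1]
width: -0.0
gripper_force: 0.0
```

Emit:
carry_out(deltas=[0,0,0,0,0,0.002,1,0,0,0,0,0,0,1])

```text
clock: 6.28
eef_pos: [600.9, 61.3, 30.3]
tool_rot: [-3.141, -0.0, 1.609]
force: [0.6, -0.4, -0.5]
width: 0.2
gripper_force: 0.0
```

Emit:
carry_out(deltas=[0,0,0,0,0,0.001,1,0,0,0,0,0,0,1])

```text
clock: 6.52
eef_pos: [601.2, 61.3, 30.1]
tool_rot: [3.142, -0.0, 1.609]
force: [-2.4, 0.1, 6.3]
width: 0.3
gripper_force: 3.2
```

Emit:
carry_out(deltas=[0,0,0,0,0,0.001,1,0,0,0,0,0,0,1])

```text
clock: 6.78
eef_pos: [601.3, 61.3, 30.1]
tool_rot: [3.141, -0.001, 1.609]
force: [-3.4, 0.2, 13.4]
width: -0.1
gripper_force: 6.9
```

FL is sound too, with no dip at 13 N. Next is FR, passing above the machine.

Emit:
carry_out(deltas=[0,0,0,0,0,-0.03,1,0,0,0,0,0,-0.04,1,0,0,0,0,0,0,1,0,0,0,-0.057,0,0,1,0,0,0,-0.057,0.001,0,1,0,0,0,-0.056,0,0,1,0,0,0,0,0,0,1,0,0,0,0,0,0.04,1,0,0,0,0,0,0.02,1,0,0,0,0,0,0,1,0,0,0,0,0,0,1])

```text
clock: 8.15
eef_pos: [609.4, -108.3, 38.9]
tool_rot: [3.141, 0.0, 1.609]
force: [0.2, -0.4, 0.0]
width: 0.1
gripper_force: 0.0
```

Emit:
carry_out(deltas=[0,0,0,0,0,0.006,1,0,0,0,0,0,0,1,0,0,0,0,0,0,1])

```text
clock: 8.52
eef_pos: [608.9, -108.5, 32.6]
tool_rot: [3.141, 0.0, 1.609]
force: [-0.1, 0.2, -0.6]
width: 0.0
gripper_force: 0.0
```

Emit:
carry_out(deltas=[0,0,0,0,0,0.002,1,0,0,0,0,0,0,1])

```text
clock: 8.78
eef_pos: [608.7, -108.5, 30.2]
tool_rot: [-3.141, -0.0, 1.609]
force: [0.2, -0.1, -0.3]
width: 0.3
gripper_force: 0.0
```

Emit:
carry_out(deltas=[0,0,0,0,0,0.001,1,0,0,0,0,0,0,1])

```text
clock: 9.02
eef_pos: [608.8, -108.5, 29.4]
tool_rot: [3.141, -0.0, 1.609]
force: [-0.4, 1.4, 2.2]
width: -0.2
gripper_force: 1.1
```

FR gives more easily, so I press further.

Emit:
carry_out(deltas=[0,0,0,0,0,0.002,1,0,0,0,0,0,0,1])

```text
clock: 9.28
eef_pos: [609.0, -108.6, 27.3]
tool_rot: [3.141, 0.0, 1.609]
force: [-0.4, -0.5, 2.6]
width: -0.1
gripper_force: 1.3
```

Emit:
carry_out(deltas=[0,0,0,0,0,0.002,1,0,0,0,0,0,0,1])

```text
clock: 9.52
eef_pos: [609.1, -108.6, 26.9]
tool_rot: [3.141, -0.0, 1.609]
force: [-3.2, -0.1, 14.7]
width: 0.1
gripper_force: 6.9
```

FR dips about 3.2 mm and bottoms at 14.7 N, so it is the rocking corner. I'll press its shim tab next.

Emit:
carry_out(deltas=[0,0,0,0,0,-0.02,1,0,0,0,0,0,-0.03,1,0,0,0,0,0,0,1,0,0,0,-0.025,-0.003,0,1,0,0,0,-0.026,0,0,1,0,0,0,0,0,0,1,0,0,0,0,0,0.015,1,0,0,0,0,0,0,1])

```text
clock: 10.52
eef_pos: [606.4, -157.2, 58.2]
tool_rot: [-3.138, -0.002, 1.611]
force: [-0.0, 0.6, -0.6]
width: -0.4
gripper_force: 0.0
```

Emit:
carry_out(deltas=[0,0,0,0,0,0.004,1,0,0,0,0,0,0.004,1,0,0,0,0,0,0.004,1,0,0,0,0,0,0.002,1,0,0,0,0,0,0,1])

```text
clock: 11.15
eef_pos: [607.7, -159.5, 46.3]
tool_rot: [-3.142, -0.0, 1.609]
force: [0.1, -0.1, 0.2]
width: -0.1
gripper_force: 0.1
```

Emit:
carry_out(deltas=[0,0,0,0,0,0.004,1,0,0,0,0,0,0.003,1,0,0,0,0,0,0.003,1,0,0,0,0,0,0,1])

```text
clock: 11.65
eef_pos: [608.4, -163.0, 37.4]
tool_rot: [3.139, 0.004, 1.607]
force: [-0.5, -3.0, 5.0]
width: 0.0
gripper_force: 2.5
```

Emit:
carry_out(deltas=[0,0,0,0,0,0.004,1,0,0,0,0,0,0.003,1,0,0,0,0,0,0.003,1,0,0,0,0,0,0,1])

```text
clock: 12.15
eef_pos: [608.7, -161.7, 27.1]
tool_rot: [3.139, 0.003, 1.608]
force: [0.2, -3.1, 4.7]
width: -0.2
gripper_force: 2.2
```

Emit:
carry_out(deltas=[0,0,0,0,0,0.003,1,0,0,0,0,0,0.003,1,0,0,0,0,0,0,1])

```text
clock: 12.52
eef_pos: [608.6, -160.5, 20.9]
tool_rot: [3.14, 0.001, 1.609]
force: [1.0, -3.6, 6.9]
width: -0.1
gripper_force: 3.4
```

Emit:
carry_out(deltas=[0,0,0,0,0,0.001,1,0,0,0,0,0,0.001,1,0,0,0,0,0,0,1])

```text
clock: 12.9
eef_pos: [608.7, -160.5, 20.6]
tool_rot: [3.139, 0.001, 1.608]
force: [-3.0, -2.1, 18.8]
width: -0.1
gripper_force: 9.6
```

The tab is at its end stop: z 20.6 at 18.8 N. I lift off straight up and look at it.

Emit:
carry_out(deltas=[0,0,0,0,0,-0.01,1,0,0,0,0,0,-0.04,1,0,0,0,0,0,-0.04,1,0,0,0,0,-0.06,-0.04,1,0,0,0,0,-0.06,-0.04,1,0,0,0,-0.05,0,-0.03,1,0,0,0,-0.05,0,0,1,0,0,0,0,0,0,1,0,0,0,0,0,0,1])

```text
clock: 14.02
eef_pos: [507.1, -261.6, 206.6]
tool_rot: [-3.14, -0.003, 1.61]
force: [-0.1, 0.6, -0.4]
width: 0.4
gripper_force: 0.0
```

```bash
python3 - <<'E'
from h import *
go([608.7,-108.5,60])
a=cv2.resize(ctrl.get_image("wrist")[:,:,::-1][:300],None,fx=1.2,fy=1.2)
b=ctrl.get_image("scene")[180:305,235:400,::-1];b=cv2.resize(b,None,fx=1.9,fy=1.9)
o=np.zeros((600,768,3),np.uint8);o[:360]=a;o[360:360+b.shape[0],:b.shape[1]]=b;cv2.imwrite("pics/c2.png",o)
E
```

```text
tcp [ 507.1 -261.6  206.6] rot [-3.1395e+00 -2.9000e-03  1.6096e+00] F [-0.1  0.6 -0.4] t 14.025
-> [ 608.7 -108.5   60. ] tool delta m [0.1487 0.1078 0.1468]
```

View pics/c2.png

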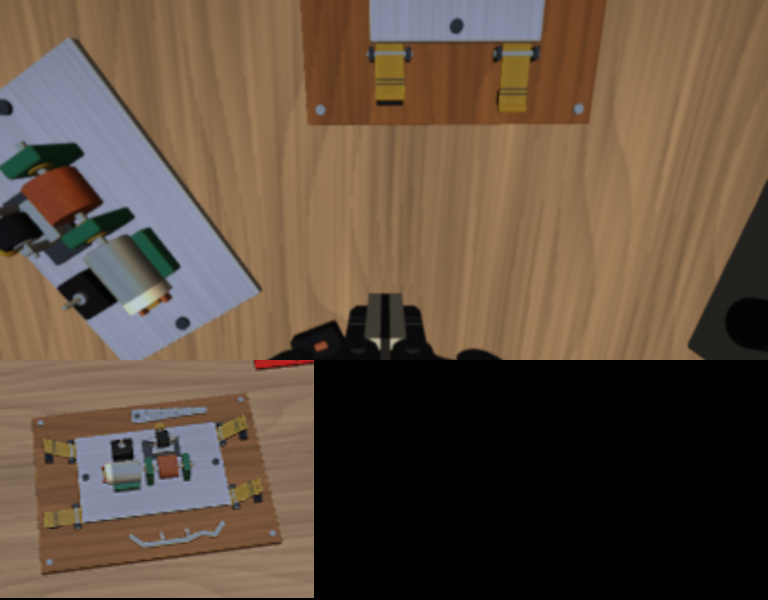

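The view shows the FR tab (513,77) flat and longer than the NR tab (390,73), which still stands. Nothing else has moved. I go back and press FR again.

Emit:
carry_out(deltas=[0,0,0,0.05,0.036,0,1,0,0,0,0.05,0.036,0.02,1,0,0,0,0.049,0.035,0.02,1,0,0,0,0,0,0.04,1,0,0,0,0,0,0.05,1,0,0,0,0,0,0.035,1,0,0,0,0,0,0,1,0,0,0,0,0,0,1])

```text
clock: 15.12
eef_pos: [608.0, -112.5, 44.7]
tool_rot: [3.14, 0.0, 1.61]
force: [-0.7, 0.0, -0.4]
width: 0.4
gripper_force: 0.0
```

Emit:
carry_out(deltas=[0,0,0,0,0,0.005,1,0,0,0,0,0,0.003,1,0,0,0,0,0,0,1])

```text
clock: 15.5
eef_pos: [607.2, -113.0, 35.9]
tool_rot: [3.141, -0.0, 1.609]
force: [0.1, -0.1, 0.8]
width: 0.3
gripper_force: 0.0
```

Emit:
carry_out(deltas=[0,0,0,0,0,0.002,1,0,0,0,0,0,0,1])

```text
clock: 15.75
eef_pos: [607.0, -113.0, 33.5]
tool_rot: [-3.141, -0.0, 1.609]
force: [-0.2, 0.8, -0.1]
width: 0.0
gripper_force: 0.0
```

Emit:
carry_out(deltas=[0,0,0,0.005,0,0,1,0,0,0,0,0,0.002,1,0,0,0,0,0,0,1,0,0,0,0,0,0,1])

```text
clock: 16.25
eef_pos: [607.0, -108.2, 31.6]
tool_rot: [-3.142, 0.0, 1.609]
force: [-0.3, -0.0, -0.1]
width: -0.4
gripper_force: 0.0
```

Emit:
carry_out(deltas=[0,0,0,0,0,0.002,1,0,0,0,0,0,0,1])

```text
clock: 16.5
eef_pos: [607.2, -108.2, 29.8]
tool_rot: [3.141, 0.0, 1.609]
force: [-0.4, -0.7, 1.6]
width: 0.2
gripper_force: 1.0
```

Emit:
carry_out(deltas=[0,0,0,0,0,0.001,1,0,0,0,0,0,0,1])

```text
clock: 16.75
eef_pos: [607.3, -108.2, 29.2]
tool_rot: [3.141, 0.0, 1.609]
force: [-0.8, 0.6, 5.4]
width: -0.1
gripper_force: 2.6
```

Emit:
carry_out(deltas=[0,0,0,0,0,0.001,1,0,0,0,0,0,0,1])

```text
clock: 17.0
eef_pos: [607.3, -108.3, 29.1]
tool_rot: [3.141, -0.0, 1.609]
force: [-2.6, -0.9, 11.3]
width: -0.2
gripper_force: 5.8
```

Emit:
carry_out(deltas=[0,0,0,0,0,0.0005,1,0,0,0,0,0,0,1,0,0,0,0,0,0,1])

```text
clock: 17.38
eef_pos: [607.3, -108.3, 29.0]
tool_rot: [3.14, -0.0, 1.609]
force: [-2.9, 0.4, 15.0]
width: 0.3
gripper_force: 7.3
```

It now holds at z 29.0 under 15 N, against 26.9 before. I retreat and check.

Emit:
carry_out(deltas=[0,0,0,0,0,-0.01,1,0,0,0,0,0,-0.04,1,0,0,0,0,0,-0.05,1,0,0,0,0,0,-0.05,1,0,0,0,-0.05,-0.05,-0.03,1,0,0,0,-0.05,-0.05,0,1,0,0,0,-0.05,0,0,1,0,0,0,0,0,0,1,0,0,0,0,0,0,1,0,0,0,0,0,0,1])

```text
clock: 18.62
eef_pos: [527.7, -244.3, 201.3]
tool_rot: [-3.141, -0.001, 1.611]
force: [0.2, 0.6, -0.2]
width: 0.1
gripper_force: 0.0
```

```bash
python3 - <<'E'
from h import *
b=ctrl.get_image("scene")[180:305,235:400,::-1];cv2.imwrite("pics/c3.png",cv2.resize(b,None,fx=4.5,fy=4.5,interpolation=2))
E
```

```text
(no output)
```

View pics/c3.png

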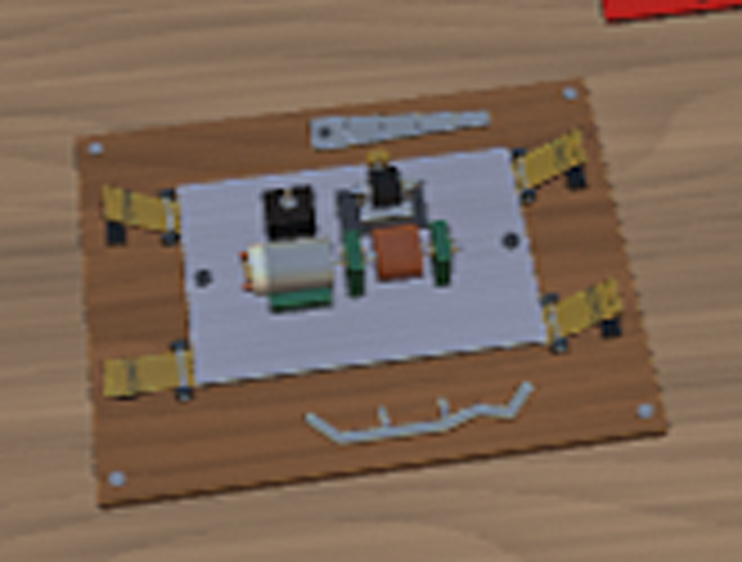

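The FR shim (148,373) lies flat, the other three stand, and the plate and loose things are where they were.

```bash
python3 -c "
from cell import ctrl
print(ctrl.finish_job())"
```

```text
the job is handed in; nothing more can be done
None
```

The far right corner was the one that rocked: I pressed its shim flat, pressed the corner again, and it held at 15 N (tip at 29.0 mm, against 26.9 mm before); the other three shims still stand, and the job is handed in (no verdict was returned).

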